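# Pack out the stamp rack with spacer plates

### The arm

A 6-joint arm with a two-finger parallel gripper is mounted at the origin on the work surface. World frame = base frame: x ahead of the robot, y to its left, z up, the work surface at z = 0. Lengths are in m, angles in rad, forces in N, time in s.
With the tool pointing down it reaches from about 0.325 to 0.75 m from the base axis. Payload 7.6 kg.
Tool frame: the origin (TCP) lies on the centre line of the jaws, within the pads' length; the fingertips stand 19 mm ahead of it and the grasp point (between the pads) is the TCP; z points along the fingers, y is the line along which they close (so a half turn about z gives the same grasp; the last joint's range is limited). The gripper opens to 85 mm and grips with 20 to 120 N. Pads are 22 mm wide; open, the fingers measure 114 mm over their backs; the gripper's body (76 mm by 85 mm) begins 54 mm behind the grasp point. The pads swing forward as they close: fully open they stand 13 mm farther back than shut.
Start: joints at [-1.42, 0.052, 1.401, -0, 1.689, -0.07], TCP at [0.115, -0.512, 0.25] pointing down, gripper open.
Joint ranges: [-2.9, 2.9], [-0.91, 2.17], [0.12, 2.37], [-1.06, 4.2], [0.26, 2.73], [-2.93, 2.93]. Speed limits (rad/s): [2.57, 2.57, 3.01, 3.14, 3.14, 3.14].

### API

Orientations are given as a rotation vector (axis times angle).
In Python, from station import r, imaging, ticket gives the robot as it stands. The module is installed in compiled form; this text tells all that it offers.
- The arm moves only by the shell command python3 -m creep 'ROWS' [OPENING] [FORCE]. ROWS is JSON, a list of rows, each an object with "travel": the shift along the tool's x, y, z in units of 30 cm (1.0 is 30 cm), a list of three; "delta_rot": the turn, a rotation vector about the tool's x, y, z in units of pi/2 rad (1.0 is pi/2 rad), a list of three. A call has exactly 5 rows; each row shifts and turns the commanded pose from where the row before left it, along the tool's axes as they then stand; what a row does not reach is not made up. A row lasts 1/10 s, in which the tool goes at most 50 mm and 8.59 degrees, less where a joint would pass 70% of its speed; a pose out of reach is approached as far as the arm can. A call with a number of a shift or a turn outside -1 to 1 is refused whole. A call with a gripper value outside its range is refused whole. OPENING is the closure in counts, from 0 (fully open) to 255 (shut), set as the call begins (- or left out, the last holds). The fingers move at their own pace and stop on an object; FORCE is the grip in N (left out, the last holds). Time passes only in rows, so rows that do not move let the fingers close, or fill a call up. It gives the time, the measured TCP pose, the force, the opening and the grip force at its end, in the units of the state.
- r.observe(): the state, without advancing time (a new reading comes with each control period).
- imaging.capture(name): name is "side" or "top" or "wrist"; returns a dict with "pixels" (384x512x3 uint8, blue, green, red), "mtx" (3x3 intrinsics, pixels), "R" (3x3) and "t" (3): a world point X has camera coordinates R X + t. Camera axes: x right, y down, z forward; pixel columns grow to the right and rows downward; lengths in m; the calibration is good to about 2 mm. A picture is of the moment at which its call begins. There is no depth.
- ticket.sign_off(): hands the job in; it is judged then, once.
The state is a dict: "clock": time; "joint_positions": joint angles; "joint_velocities": joint speeds; "joint_efforts": joint torques, N m; "position": TCP position; "eef_rot": TCP orientation; "ft_force": force on the tool from outside, world axes, zero at the start; "moment": the same for the moment, N m; "opening": opening from 0.0 (shut) to 1.0 (fully open); "finger_force": force on a finger pad.
Only numpy, scipy, OpenCV 4.12 (cv2) and the standard library are available. Lean on these libraries where they do the work, as an engineer would, in place of code of your own. Each camera call takes 0.05 s, during which the arm holds its last target. There are 200 camera calls.

### The job

The white stamp rack slides loosely on its wooden bed. Stand the two thick aluminium spacer plates upright in the gap between the rack and the wooden end stop, one after the other, flat faces towards the stop, leaving out the thin plate; then push the rack up against them until the plates sit snug with no play, and let go.

Things in the scene. Friction and masses are not known exactly. Their poses are not given: they have to be found in the camera images.
- plate_a_mid (a point): thick spacer plate: plain aluminium block 50 mm wide (own x), 18 mm thick (own y), 60 mm tall (z), about 150 g, standing loose on the bench on its 50 x 18 mm edge; to be grasped across its width. The point is its centre, 30 mm above its underside. Same as plate_b; a third, unlisted plate only 10 mm thick is not wanted.
- plate_b_mid (a point): thick spacer plate: plain aluminium block 50 mm wide (own x), 18 mm thick (own y), 60 mm tall (z), about 150 g, standing loose on the bench on its 50 x 18 mm edge; to be grasped across its width. The point is its centre, 30 mm above its underside. Same as plate_a.
- bed: fixed wooden board 110 (x) by 225 mm (y -30 to 195), 8 mm thick, on the bench; 6 mm high guide strips along its long edges, inner faces at x = +-45. Origin: bench level, under the middle of the end stop's inner face; y points from stop to rack, z up. Stop: wooden block, x +-20, y -26 to 0, 45 mm above the board. The gap (from y = 0 to the rack) is open above and at both sides.
- rack (a joint): how far (m) the white rack is slid to the stop: starts 0 to 0.006, hard limit 0.042, about 0.040 when against both plates. Block 84 (x) x 90 (y) x 45 mm on the board; its stamps reach 92 mm above the bench. In bed axes its front face is at y = 0.076 - value, its flat back face at 0.166 - value with free room behind. Push the back with about 4 N; it stays where left.
Things that resemble listed ones, but are neither listed nor needed, are in the scene too. Leave any blue look-alike of the part that bears plate_a_mid alone.

How it is judged:
By the outcome, as a careful person would: the job done as asked, in the order asked, and still so for the second after the job is handed in, with the robot touching nothing.
It also fails if it takes over 72 s, if anything falls off the work surface, if the arm or the gripper's body presses on something with over 40 N, if the wrist force passes 120 N, or if a joint passes its speed limit or range.

## Working session

There is one attempt and no reset: what is moved stays moved. The work goes in short steps, Python scripts to look and compute and a shell command to move; the robot and the scene stay as the last step left them, time stands still between calls to the robot, and variables do not carry over. Pictures are saved under pics/ and viewed, at most 12 in all, crops included, and the job is handed in when it is done.

```bash
mkdir -p pics; cat > h.py <<'E'
import numpy as np, cv2
from station import r, imaging, ticket
from scipy.spatial.transform import Rotation as Ro
def cap(n,f=None):
    c=imaging.capture(n)
    if f: cv2.imwrite('pics/'+f,c['pixels'])
    return c
def ray(c,uv,z):
    d=np.linalg.inv(c['mtx'])@np.array([uv[0],uv[1],1.]);R=np.array(c['R']);t=np.array(c['t'])
    o=-R.T@t;d=R.T@d;return o+d*(z-o[2])/d[2]
def proj(c,X):
    p=np.array(c['mtx'])@(np.array(c['R'])@np.array(X)+np.array(c['t']));return p[:2]/p[2]
E
python3 - <<'E'
from h import *
import pickle
d={}
for n in("top","side"):
    d[n]=cap(n,n+'0.png')
    print(n,(-np.array(d[n]['R']).T@d[n]['t']).round(3))
pickle.dump(d,open('c0.pkl','wb'))
s=r.observe();print(s['position'],s['eef_rot'],s['ft_force'],s['clock'])
print(Ro.from_rotvec(s['eef_rot']).as_matrix().round(3))
E
```

```text
top [ 0.363 -0.085  1.126]
side [0.404 0.548 0.61 ]
[ 0.11495004 -0.51202092  0.24954713] [-3.12111179e+00 -3.45893000e-01  8.52579775e-05] [ 0.20681476 -0.49140686  0.12483859] 0.1
[[ 0.976  0.219 -0.   ]
 [ 0.219 -0.976  0.001]
 [ 0.    -0.001 -1.   ]]
```

View pics/top0.png

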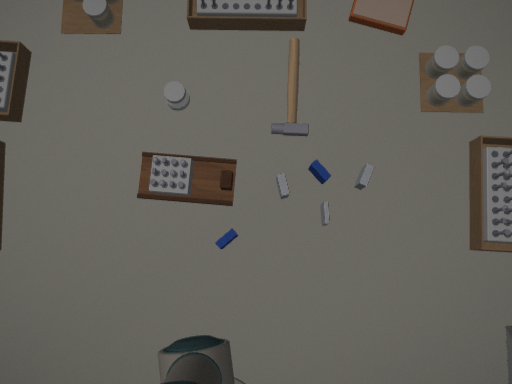

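View pics/side0.png

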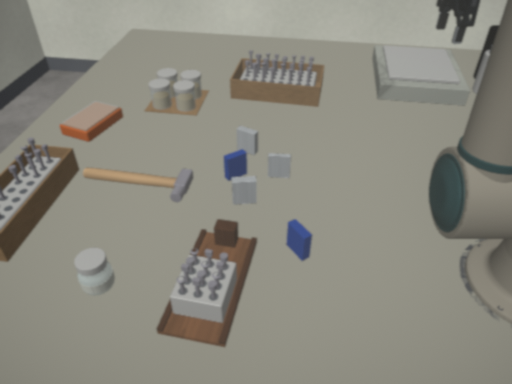

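Candidates in the top view are three grey plates at (283,185), (366,175) and (326,213), one of them thin, plus blue look-alikes at (320,171) and (227,239). The bed is at (187,179), with its stop at (227,180). Next I'll take one close crop and measure the contours.

```bash
python3 - <<'E'
from h import *
import pickle
d=pickle.load(open('c0.pkl','rb'));c=d['top'];im=c['pixels']
cr=im[140:245,130:390];cv2.imwrite('pics/crop.png',cv2.resize(cr,(780,315),interpolation=cv2.INTER_CUBIC))
h=cv2.cvtColor(im,cv2.COLOR_BGR2HSV)
print(h[185,283],h[175,366],h[213,326],h[200,300],im[185,283],im[175,366],im[213,326],im[200,300])
for p in[(283,185),(366,175),(326,213)]:print(ray(c,p,.06).round(3))
# bed: brown
m=((h[...,0]<16)&(h[...,1]>90)).astype('uint8')*255
for k in cv2.findContours(m,0,2)[0]:
    if cv2.contourArea(k)>500 :
        b=cv2.minAreaRect(k);print(b)
        if abs(b[0][0]-187)<20:
            for q in cv2.boxPoints(b):print(q,ray(c,q,.014).round(4))
# bright plates
bg=cv2.medianBlur(im,51)
m=((np.abs(im.astype(int)-bg).sum(2)>30)).astype('uint8')*255
for k in cv2.findContours(m,0,2)[0]:
    x,y=k.mean(0)[0]
    if 260<x<390 and 140<y<240: print(cv2.minAreaRect(k),cv2.contourArea(k))
E
```

```text
[105  12 124] [107  15 123] [114  11 121] [ 26  17 106] [124 121 118] [123 119 116] [121 117 116] [ 99 105 106]
[ 0.53  -0.141  0.06 ]
[ 0.556 -0.327  0.06 ]
[ 0.468 -0.237  0.06 ]
((186.3222198486328, 178.526123046875), (95.65904998779297, 45.55320739746094), 4.635463237762451)
[136.80843 197.36284] [0.5021 0.1995 0.014 ]
[140.48985 151.95863] [0.6111 0.1963 0.014 ]
[235.83601 159.6894 ] [ 0.5959 -0.031   0.014 ]
[232.15459 205.09361] [ 0.4876 -0.0248  0.014 ]
((90.75513458251953, 16.529190063476562), (58.867801666259766, 32.223846435546875), 1.3322197198867798)
((324.6499938964844, 213.44998168945312), (23.085647583007812, 8.436614990234375), 85.60128784179688) 148.0
((282.2353210449219, 185.44119262695312), (25.223705291748047, 10.429031372070312), 75.96376037597656) 215.0
((364.21136474609375, 176.6494903564453), (11.270342826843262, 27.211278915405273), 23.962491989135742) 221.0
((318.859130859375, 171.1768035888672), (23.11644744873047, 13.676610946655273), 48.012786865234375) 286.0
```

View pics/crop.png

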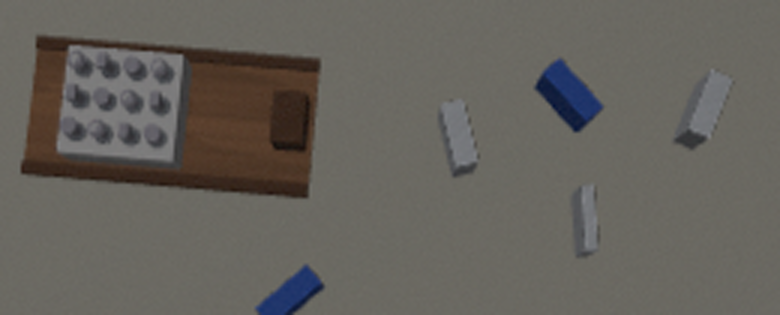

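The close crop shows the two thick plates at (283,185) and (366,175). The one at (326,213) is thin, so I'll leave it, and the blue ones too. The bed measures 0.225 x 0.109, which matches its stated size. Next I'll turn the tool and work out how far to move.

```bash
cat >> h.py <<'E'
def need(p,yaw=None):
    s=r.observe();T=Ro.from_rotvec(s['eef_rot']).as_matrix()
    print('pos',np.round(s['position'],4),'tool y yaw deg',np.degrees(np.arctan2(T[1,1],T[0,1])).round(2),'tilt',T[:,2].round(4),'F',np.round(s['ft_force'],1),'open',s['opening'],'grip',s['finger_force'],'t',s['clock'])
    if yaw is not None:
        a=(np.degrees(np.arctan2(T[1,1],T[0,1]))-yaw+90)%180-90
        print('z-turn units',a/90)
    print('travel units',(T.T@(np.array(p)-s['position'])/.3).round(4))
E
Z='{"travel":[0,0,0],"delta_rot":[0,0,-0.094]}'
python3 -m creep '[{"travel":[0,0,0],"delta_rot":[0,0,-0.094]},{"travel":[0,0,0],"delta_rot":[0,0,-0.094]},{"travel":[0,0,0],"delta_rot":[0,0,-0.094]},{"travel":[0,0,0],"delta_rot":[0,0,-0.094]},{"travel":[0,0,0],"delta_rot":[0,0,-0.094]}]' 0
python3 -m creep '[{"travel":[0,0,0],"delta_rot":[0,0,-0.094]},{"travel":[0,0,0],"delta_rot":[0,0,-0.094]},{"travel":[0,0,0],"delta_rot":[0,0,-0.094]},{"travel":[0,0,0],"delta_rot":[0,0,-0.094]},{"travel":[0,0,0],"delta_rot":[0,0,-0.094]}]'
python3 - <<'E'
from h import *
import pickle
c=pickle.load(open('c0.pkl','rb'))['top']
a=ray(c,(282.2,185.4),.03);b=ray(c,(364.2,176.6),.03);print(a,b)
w=cap('wrist');s=r.observe();T=Ro.from_rotvec(s['eef_rot']).as_matrix()
print('cam in tool',T.T@(-np.array(w['R']).T@w['t']-s['position']),'fwd',T.T@np.array(w['R'])[2])
need([a[0],a[1],.2],14)
E
```

```text
clock: 0.6
position: [0.115, -0.5121, 0.2498]
eef_rot: [-2.782, -1.458, -0.0]
ft_force: [0.2, 0.7, -0.0]
opening: 1.002
finger_force: 0.0
clock: 1.1
position: [0.115, -0.5121, 0.2498]
eef_rot: [-2.069, -2.363, -0.001]
ft_force: [0.0, -0.4, -1.2]
opening: 0.999
finger_force: 0.0
[ 0.53353421 -0.14043373  0.03      ] [ 0.55721397 -0.33005564  0.03      ]
cam in tool [ 0.06687662  0.00088136 -0.12338762] fwd [-0.26316433 -0.00172317  0.96474948]
pos [ 0.115  -0.5121  0.2498] tool y yaw deg 8.02 tilt [-1.e-04  9.e-04 -1.e+00] F [0.  0.3 0.1] open 0.9985556473477581 grip 0.0 t 1.15
z-turn units -0.06642081272840193
travel units [1.0319 1.5544 0.167 ]
```

```bash
python3 -m creep '[{"travel":[0.07,0.1,0],"delta_rot":[0,0,-0.013]},{"travel":[0.07,0.1,0],"delta_rot":[0,0,-0.013]},{"travel":[0.07,0.1,0],"delta_rot":[0,0,-0.013]},{"travel":[0.07,0.1,0],"delta_rot":[0,0,-0.013]},{"travel":[0.07,0.1,0],"delta_rot":[0,0,-0.013]}]' >/dev/null
python3 -m creep '[{"travel":[0.07,0.1,0],"delta_rot":[0,0,0]},{"travel":[0.07,0.1,0],"delta_rot":[0,0,0]},{"travel":[0.07,0.1,0],"delta_rot":[0,0,0]},{"travel":[0.07,0.1,0],"delta_rot":[0,0,0]},{"travel":[0.07,0.1,0],"delta_rot":[0,0,0]}]' >/dev/null
python3 -m creep '[{"travel":[0.05,0.1,0],"delta_rot":[0,0,0]},{"travel":[0.05,0.1,0],"delta_rot":[0,0,0]},{"travel":[0.05,0.1,0],"delta_rot":[0,0,0]},{"travel":[0,0.1,0],"delta_rot":[0,0,0]},{"travel":[0,0,0],"delta_rot":[0,0,0]}]'
python3 - <<'E'
from h import *
import pickle
need([.5335,-.1404,.25],14)
c=cap('wrist','w1.png');pickle.dump(c,open('w1.pkl','wb'))
print(proj(c,[.5335,-.1404,.06]))
E
```

```text
clock: 2.65
position: [0.4762, -0.175, 0.2492]
eef_rot: [-1.952, -2.459, -0.0]
ft_force: [-0.1, 0.4, -0.5]
opening: 1.001
finger_force: 0.0
pos [ 0.4762 -0.175   0.2492] tool y yaw deg 13.11 tilt [-0.0011  0.001  -1.    ] F [-0.1  0.4 -0.5] open 1.0009829306657283 grip 0.0 t 2.65
z-turn units -0.009919109105951899
travel units [ 0.0691  0.2123 -0.0028]
[319.86301925 152.97887635]
```

View pics/w1.png

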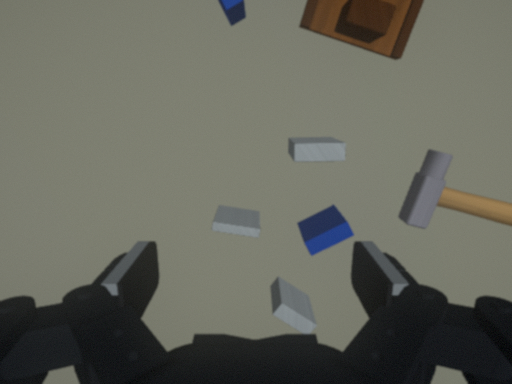

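The wrist view shows plate A at (317,150), with its bright top face around (320,155). The thin plate is at (237,221) and the other thick one at (293,305). I'll measure the top faces by brightness.

```bash
cat >> h.py <<'E'
def top(c,X,win=34,z=.06):
    u,v=proj(c,X);u,v=int(u),int(v);im=c['pixels']
    y0,x0=max(v-win,0),max(u-win,0);cr=cv2.resize(im[y0:v+win,x0:u+win],None,fx=4,fy=4,interpolation=cv2.INTER_CUBIC)
    b,g,rr=[cr[...,i].astype(float) for i in range(3)]
    m=((b>g-1)&(b<g*1.25)&(g>60)) ; gg=cr[...,1]
    th,_=cv2.threshold(gg[m].reshape(-1,1),0,255,cv2.THRESH_OTSU)
    t=(m&(gg>th)).astype('uint8')*255; t=cv2.morphologyEx(t,cv2.MORPH_OPEN,np.ones((5,5)))
    k=max(cv2.findContours(t,0,1)[0],key=cv2.contourArea)
    box=cv2.boxPoints(cv2.minAreaRect(k))/4+[x0-.375,y0-.375]
    P=np.array([ray(c,q,z) for q in box]);e=P[1]-P[0],P[2]-P[1]
    L=max(e,key=np.linalg.norm)
    print('th',th,'px',box.mean(0).round(1),'size',[round(float(np.linalg.norm(i)),4) for i in e],'ctr',P.mean(0).round(4),'yaw',np.degrees(np.arctan2(L[1],L[0])).round(2)%180)
    return P.mean(0)
E
python3 - <<'E'
from h import *
import pickle
c=pickle.load(open('w1.pkl','rb'))
p=top(c,[.5335,-.1404,.05])
top(c,[.5572,-.33,.05])
im=c['pixels'];print(im[140:164:3,318].tolist())
d=pickle.load(open('c0.pkl','rb'))['top'];top(d,[.5335,-.1404,.06],20);top(d,[.5572,-.33,.06],20)
need([p[0],p[1],.25],14)
E
```

```text
th 123.0 px [319.5 151.5] size [0.0482, 0.0174] ctr [ 0.5327 -0.1391  0.06  ] yaw 14.25
th 122.0 px [294.6 319.2] size [0.0183, 0.0498] ctr [ 0.5583 -0.3271  0.06  ] yaw 157.55
[[106, 105, 100], [134, 132, 124], [143, 142, 132], [145, 142, 134], [147, 146, 137], [148, 146, 138], [148, 146, 138], [119, 124, 120]]
th 100.0 px [282.6 183.9] size [0.0183, 0.0492] ctr [ 0.5323 -0.1398  0.06  ] yaw 14.330000000000013
th 102.0 px [366.3 174.1] size [0.0493, 0.0184] ctr [ 0.5578 -0.3282  0.06  ] yaw 157.76
pos [ 0.475  -0.1757  0.2493] tool y yaw deg 13.08 tilt [-1.8e-03  7.0e-04 -1.0e+00] F [-0.5 -0.8  0.8] open 1.0011066446447359 grip 0.0 t 2.7
z-turn units -0.010249814364084545
travel units [ 0.0753  0.2151 -0.0025]
```

```bash
python3 -m creep '[{"travel":[0.015,0.043,0],"delta_rot":[0,0,-0.013]},{"travel":[0.015,0.043,0],"delta_rot":[0,0,0]},{"travel":[0.015,0.043,0],"delta_rot":[0,0,0]},{"travel":[0.015,0.043,0],"delta_rot":[0,0,0]},{"travel":[0.015,0.043,0],"delta_rot":[0,0,0]}]' >/dev/null
python3 -m creep '[{"travel":[0,0,0.1],"delta_rot":[0,0,0]},{"travel":[0,0,0.1],"delta_rot":[0,0,0]},{"travel":[0,0,0.1],"delta_rot":[0,0,0]},{"travel":[0,0,0.1],"delta_rot":[0,0,0]},{"travel":[0,0,0],"delta_rot":[0,0,0]}]'>/dev/null
python3 - <<'E'
from h import *
c=cap('wrist');top(c,[.5325,-.1394,.06],70)
need([.5325,-.1394,.037],14.3);need([.5325,-.1394,.037],14.3)
E
```

```text
th 124.0 px [259.1 218.8] size [0.0175, 0.0485] ctr [ 0.5328 -0.1391  0.06  ] yaw 14.17
pos [ 0.5308 -0.1384  0.1286] tool y yaw deg 14.28 tilt [-0.0041  0.0013 -1.    ] F [ 0.2 -0.5  1. ] open 1.0026407395716277 grip 0.0 t 3.75
z-turn units -0.00025416608425688186
travel units [-0.0054  0.0057  0.3054]
pos [ 0.5308 -0.1384  0.1286] tool y yaw deg 14.28 tilt [-0.0041  0.0013 -1.    ] F [ 0.2 -0.5  1. ] open 1.0026407395716277 grip 0.0 t 3.75
z-turn units -0.00025416608425688186
travel units [-0.0054  0.0057  0.3054]
```

```bash
python3 -m creep '[{"travel":[-0.004,0.005,0.075],"delta_rot":[0,0,0]},{"travel":[0,0,0.075],"delta_rot":[0,0,0]},{"travel":[0,0,0.075],"delta_rot":[0,0,0]},{"travel":[0,0,0.075],"delta_rot":[0,0,0]},{"travel":[0,0,0],"delta_rot":[0,0,0]}]' >/dev/null
python3 -c "
from h import *
need([.5325,-.1394,.037],14.3)"
python3 -m creep '[{"travel":[0,0,0],"delta_rot":[0,0,0]},{"travel":[0,0,0],"delta_rot":[0,0,0]},{"travel":[0,0,0],"delta_rot":[0,0,0]},{"travel":[0,0,0],"delta_rot":[0,0,0]},{"travel":[0,0,0],"delta_rot":[0,0,0]}]' 255 40
python3 -m creep '[{"travel":[0,0,0],"delta_rot":[0,0,0]},{"travel":[0,0,0],"delta_rot":[0,0,0]},{"travel":[0,0,0],"delta_rot":[0,0,0]},{"travel":[0,0,0],"delta_rot":[0,0,0]},{"travel":[0,0,0],"delta_rot":[0,0,0]}]'
python3 -c "
from h import *
need([.5325,-.1394,.037],14.3)"
```

```text
pos [ 0.5328 -0.1395  0.0393] tool y yaw deg 14.27 tilt [-2.7e-03  9.0e-04 -1.0e+00] F [-0.8  0.8 -0.4] open 1.0026745117058642 grip 0.0 t 4.25
z-turn units -0.00032637943159335867
travel units [ 0.0004 -0.0008  0.0078]
clock: 4.75
position: [0.5345, -0.1403, 0.0427]
eef_rot: [1.926, 2.477, 0.002]
ft_force: [-0.7, 0.4, 6.3]
opening: 0.579
finger_force: 42.5
clock: 5.25
position: [0.5345, -0.1403, 0.0427]
eef_rot: [1.926, 2.477, 0.002]
ft_force: [-0.3, 0.5, 6.1]
opening: 0.584
finger_force: 42.5
pos [ 0.5345 -0.1403  0.0427] tool y yaw deg 14.27 tilt [ 0.0037 -0.0015 -1.    ] F [-0.3  0.5  6.1] open 0.5836102338586371 grip 42.51543581485748 t 5.25
z-turn units -0.00032911922915480495
travel units [ 0.0046 -0.0057  0.0191]
```

```bash
python3 -m creep '[{"travel":[0,0,-0.05],"delta_rot":[0,0,0]},{"travel":[0,0,-0.1],"delta_rot":[0,0,0]},{"travel":[0,0,-0.1],"delta_rot":[0,0,0]},{"travel":[0,0,-0.1],"delta_rot":[0,0,0]},{"travel":[0,0,-0.1],"delta_rot":[0,0,0]}]' 
python3 -m creep '[{"travel":[0.05,0,-0.03],"delta_rot":[0,0,0.04]},{"travel":[0.05,0,-0.03],"delta_rot":[0,0,0.04]},{"travel":[0.05,0,0],"delta_rot":[0,0,0.04]},{"travel":[0.05,0,0],"delta_rot":[0,0,0.04]},{"travel":[0,0,0],"delta_rot":[0,0,0.04]}]' >/dev/null
python3 - <<'E'
from h import *
import pickle
need([.5438,-.05,.2],-3.8)
c=cap('wrist','w2.png');pickle.dump(c,open('w2.pkl','wb'))
E
```

```text
clock: 5.75
position: [0.533, -0.1398, 0.1778]
eef_rot: [1.928, 2.479, 0.0]
ft_force: [0.1, 0.4, -2.3]
opening: 0.578
finger_force: 41.9
pos [ 0.5238 -0.0791  0.1947] tool y yaw deg -3.78 tilt [ 1.1e-03  3.0e-04 -1.0e+00] F [-0.5 -0.7 -1.7] open 0.5815255270808922 grip 41.980751752853394 t 6.25
z-turn units 0.00025906537135303627
travel units [ 0.1012  0.0601 -0.0175]
```

View pics/w2.png

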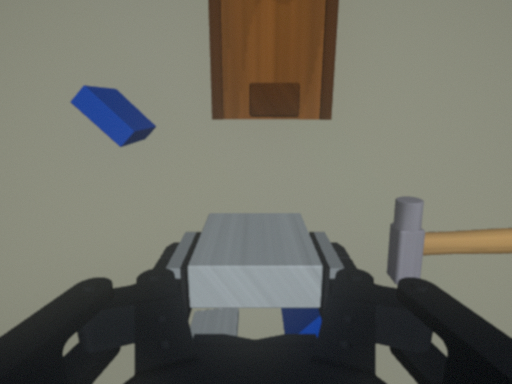

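The wrist view shows the held plate straight in the jaws: front face bottom edge at (210..301,214), front top edge at v=265. The bed end edge is at (213..331,119) and the stop top spans (250..299, 83..117). I'll turn these into world and tool positions.

```bash
python3 - <<'E'
from h import *
import pickle
c=pickle.load(open('w2.pkl','rb'));im=c['pixels'];s=r.observe()
T=Ro.from_rotvec(s['eef_rot']).as_matrix();p=np.array(s['position'])
h=cv2.cvtColor(im,cv2.COLOR_BGR2HSV);m=((h[...,0]<18)&(h[...,1]>90)).astype('uint8');m[:,345:]=0
for u in(220,240,320,325): 
    v=np.where(m[:,u])[0].max();print('bed end',u,v,ray(c,(u,v+.5),.014 if u in(220,325) else .008).round(4))
for v in(20,60,100):
    us=np.where(m[v])[0];a=ray(c,(us.min()-.5,v),.014);b=ray(c,(us.max()+.5,v),.014);print('sides',a.round(4),b.round(4),'w',np.linalg.norm(a-b).round(4))
g=im[...,2].astype(int)
print('col275',g[70:125,275].tolist());print('row100',g[100,240:312].tolist())
g=im[...,1].astype(int)
print('col258',g[205:310,258].tolist()); print('row262',g[262,170:340].tolist());print('row240',g[240,185:325].tolist())
E
```

```text
bed end 220 118 [ 0.4962 -0.0235  0.014 ]
bed end 240 118 [ 0.5142 -0.0249  0.008 ]
bed end 320 117 [ 0.5891 -0.0289  0.008 ]
bed end 325 118 [ 0.5925 -0.0298  0.014 ]
sides [0.4949 0.0587 0.014 ] [0.603  0.0517 0.014 ] w 0.1083
sides [0.4926 0.027  0.014 ] [0.6004 0.0199 0.014 ] w 0.108
sides [ 0.4909 -0.0067  0.014 ] [ 0.5985 -0.0138  0.014 ] w 0.1078
col275 [106, 107, 104, 105, 104, 104, 105, 104, 104, 107, 104, 102, 96, 85, 78, 76, 79, 75, 77, 76, 75, 78, 81, 78, 79, 78, 79, 78, 77, 79, 76, 78, 76, 78, 77, 75, 75, 76, 76, 73, 76, 74, 75, 74, 72, 68, 75, 95, 110, 125, 137, 142, 138, 140, 141]
row100 [113, 112, 114, 114, 114, 112, 112, 114, 109, 87, 74, 76, 82, 80, 81, 80, 80, 79, 79, 77, 76, 78, 76, 76, 76, 77, 73, 76, 75, 74, 77, 76, 75, 78, 78, 76, 77, 77, 81, 80, 77, 79, 76, 77, 78, 77, 78, 77, 79, 80, 80, 84, 81, 78, 80, 79, 77, 76, 75, 87, 100, 109, 110, 110, 109, 110, 111, 113, 111, 111, 113, 111]
col258 [143, 142, 143, 142, 143, 143, 142, 138, 130, 125, 123, 124, 123, 123, 122, 124, 123, 124, 120, 121, 122, 120, 122, 124, 123, 122, 123, 122, 122, 123, 124, 125, 123, 123, 12
[... 1188 characters left out ...]
 103]
row240 [107, 106, 107, 109, 106, 107, 101, 85, 65, 55, 48, 50, 68, 93, 113, 121, 120, 122, 122, 122, 123, 124, 122, 126, 126, 124, 126, 124, 124, 126, 124, 123, 121, 124, 122, 123, 123, 123, 123, 123, 122, 125, 125, 128, 128, 127, 127, 125, 123, 122, 123, 123, 125, 126, 124, 125, 123, 122, 120, 118, 120, 119, 121, 124, 123, 123, 126, 124, 124, 123, 124, 124, 123, 122, 123, 124, 123, 123, 122, 122, 123, 122, 123, 125, 124, 125, 124, 124, 124, 123, 125, 123, 123, 123, 123, 122, 123, 124, 126, 125, 124, 127, 125, 124, 125, 127, 126, 127, 128, 127, 124, 123, 123, 122, 121, 119, 119, 118, 119, 123, 121, 122, 124, 123, 124, 118, 103, 77, 53, 51, 50, 63, 80, 100, 105, 105, 106, 107, 107, 104]
```

```bash
python3 - <<'E'
from h import *
import pickle
c=pickle.load(open('w2.pkl','rb'));s=r.observe()
T=Ro.from_rotvec(s['eef_rot']).as_matrix();p=np.array(s['position'])
print('stop inner top ctr',ray(c,(274.3,82.7),.053),'L/R',ray(c,(249,100),.053),ray(c,(299.4,100),.053))
for uv,z in(((210,213.2),-.0427),((301,213.2),-.0427),((190,264.5),.0173),((321,264.5),.0173),((189.5,306.5),.0173),((321,306.5),.0173)):
    print(uv,(T.T@(ray(c,uv,p[2]+z)-p)*1000).round(1))
E
```

```text
stop inner top ctr [0.54507187 0.00230033 0.053     ] L/R [ 0.52449423 -0.00933814  0.053     ] [ 0.56420445 -0.01195461  0.053     ]
(210, 213.2) [ 10.1 -24.   42.7]
(301, 213.2) [10.3 25.4 42.7]
(190, 264.5) [ 11.2 -23.2 -17.3]
(321, 264.5) [ 11.3  24.3 -17.3]
(189.5, 306.5) [ -6.3 -24.3 -17.3]
(321, 306.5) [ -6.1  25.3 -17.3]
```

```bash
python3 -c "
from h import *
need([.5458,.014,.0507],-3.75)"
```

```text
pos [ 0.5239 -0.0798  0.1946] tool y yaw deg -3.97 tilt [ 1.1e-03 -2.0e-04 -1.0e+00] F [ 0.3 -0.6 -2.1] open 0.5813655566311726 grip 41.979272961616516 t 6.3
z-turn units -0.0024928786733977087
travel units [0.3171 0.0507 0.4798]
```

```bash
python3 -m creep '[{"travel":[0.08,0.012,0],"delta_rot":[0,0,-0.0025]},{"travel":[0.08,0.012,0],"delta_rot":[0,0,0]},{"travel":[0.08,0.013,0],"delta_rot":[0,0,0]},{"travel":[0.075,0.013,0],"delta_rot":[0,0,0]},{"travel":[0,0,0],"delta_rot":[0,0,0]}]' >/dev/null
python3 -m creep '[{"travel":[0,0,0.1],"delta_rot":[0,0,0]},{"travel":[0,0,0.1],"delta_rot":[0,0,0]},{"travel":[0,0,0.1],"delta_rot":[0,0,0]},{"travel":[0,0,0.1],"delta_rot":[0,0,0]},{"travel":[0,0,0],"delta_rot":[0,0,0]}]' >/dev/null
python3 - <<'E'
from h import *
import pickle
need([.5458,.014,.0507],-3.75)
c=cap('top','t3.png');d=cap('side')
cv2.imwrite('pics/t3c.png',np.hstack([cv2.resize(c['pixels'][130:230,120:250],(520,400),interpolation=cv2.INTER_CUBIC),cv2.resize(d['pixels'][200:340,150:270],(280,400))[:, :]]))
E
```

```text
pos [0.542  0.012  0.0693] tool y yaw deg -3.5 tilt [-0.0085  0.     -1.    ] F [-0.7  1.2 -1.6] open 0.5812809202846337 grip 42.17341125011444 t 7.3
z-turn units 0.002735077007252724
travel units [0.0075 0.0128 0.062 ]
```

View pics/t3c.png

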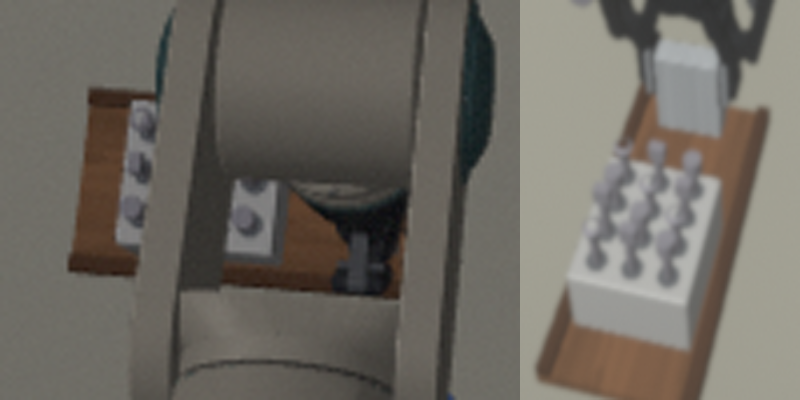

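The side view shows the plate hanging upright in front of the stop, clear of the rack and centred. Next I'll correct the position and lower it.

```bash
python3 -m creep '[{"travel":[0.004,0.006,0],"delta_rot":[0,0,0]},{"travel":[0.003,0.006,0.02],"delta_rot":[0,0,0]},{"travel":[0,0,0.02],"delta_rot":[0,0,0]},{"travel":[0,0,0],"delta_rot":[0,0,0]},{"travel":[0,0,0],"delta_rot":[0,0,0]}]'
python3 -c "
from h import *
need([.5458,.014,.0507],-3.75)"
```

```text
clock: 7.9
position: [0.5484, 0.0146, 0.0611]
eef_rot: [-2.288, -2.152, 0.001]
ft_force: [0.3, 0.2, -2.3]
opening: 0.578
finger_force: 42.2
pos [0.5484 0.0146 0.0611] tool y yaw deg -3.5 tilt [-6.e-04 -1.e-04 -1.e+00] F [ 0.3  0.2 -2.3] open 0.5780977971458499 grip 42.21956133842468 t 7.9
z-turn units 0.002812034681943329
travel units [-0.0025 -0.0084  0.0346]
```

```bash
python3 -m creep '[{"travel":[-0.002,-0.008,0.01],"delta_rot":[0,0,0]},{"travel":[0,0,0.01],"delta_rot":[0,0,0]},{"travel":[0,0,0.006],"delta_rot":[0,0,0]},{"travel":[0,0,0.003],"delta_rot":[0,0,0]},{"travel":[0,0,0],"delta_rot":[0,0,0]}]'
python3 -c "
from h import *
need([.5458,.014,.0507],-3.75)"
```

```text
clock: 8.4
position: [0.546, 0.0141, 0.0524]
eef_rot: [-2.288, -2.152, 0.0]
ft_force: [0.1, 0.3, -1.9]
opening: 0.576
finger_force: 42.2
pos [0.546  0.0141 0.0524] tool y yaw deg -3.51 tilt [-3.e-04 -1.e-04 -1.e+00] F [ 0.1  0.3 -1.9] open 0.5758043215629347 grip 42.21942901611328 t 8.4
z-turn units 0.002710736385032754
travel units [-0.0003 -0.0008  0.0057]
```

```bash
python3 -m creep '[{"travel":[0,0,0.002],"delta_rot":[0,0,0.0027]},{"travel":[0,0,0.002],"delta_rot":[0,0,0]},{"travel":[0,0,0.002],"delta_rot":[0,0,0]},{"travel":[0,0,0],"delta_rot":[0,0,0]},{"travel":[0,0,0],"delta_rot":[0,0,0]}]'
```

```text
clock: 8.9
position: [0.5461, 0.0141, 0.0508]
eef_rot: [2.293, 2.148, 0.0]
ft_force: [0.2, 1.4, -2.0]
opening: 0.581
finger_force: 42.4
```

```bash
python3 -m creep '[{"travel":[0,0,0.002],"delta_rot":[0,0,0]},{"travel":[0,0,0.002],"delta_rot":[0,0,0]},{"travel":[0,0,0],"delta_rot":[0,0,0]},{"travel":[0,0,0],"delta_rot":[0,0,0]},{"travel":[0,0,0],"delta_rot":[0,0,0]}]'
```

```text
clock: 9.4
position: [0.5462, 0.0141, 0.0508]
eef_rot: [2.293, 2.148, 0.0]
ft_force: [-5.2, 0.2, 7.1]
opening: 0.582
finger_force: 43.3
```

```bash
python3 -m creep '[{"travel":[0,0,0],"delta_rot":[0,0,0]},{"travel":[0,0,0],"delta_rot":[0,0,0]},{"travel":[0,0,0],"delta_rot":[0,0,0]},{"travel":[0,0,0],"delta_rot":[0,0,0]},{"travel":[0,0,0],"delta_rot":[0,0,0]}]' 60
python3 -m creep '[{"travel":[0,0,-0.02],"delta_rot":[0,0,0]},{"travel":[0,0,-0.06],"delta_rot":[0,0,0]},{"travel":[0,0,-0.1],"delta_rot":[0,0,0]},{"travel":[0,0,-0.12],"delta_rot":[0,0,0]},{"travel":[0,0,-0.12],"delta_rot":[0,0,0]}]' 
python3 -m creep '[{"travel":[0,0,-0.12],"delta_rot":[0,0,0]},{"travel":[-0.1,0,-0.05],"delta_rot":[0,0,0.04]},{"travel":[-0.1,0,0],"delta_rot":[0,0,0.05]},{"travel":[-0.1,0,0],"delta_rot":[0,0,0.05]},{"travel":[0,0,0],"delta_rot":[0,0,0.05]}]' 0 >/dev/null
python3 - <<'E'
from h import *
import pickle
c=cap('wrist','w4.png');pickle.dump(c,open('w4.pkl','wb'))
top(c,[.546,.0165,.068],40,.068)
need([.558,-.3277,.23],-22.35)
E
```

```text
clock: 9.9
position: [0.5461, 0.0141, 0.0495]
eef_rot: [2.293, 2.148, -0.0]
ft_force: [-0.9, -0.2, -0.6]
opening: 0.763
finger_force: 0.0
clock: 10.4
position: [0.5458, 0.0141, 0.1772]
eef_rot: [-2.293, -2.148, 0.0]
ft_force: [0.9, 0.1, -0.7]
opening: 0.763
finger_force: 0.0
th 118.0 px [228.2  72.4] size [0.0488, 0.0171] ctr [0.5467 0.0153 0.068 ] yaw 176.05
pos [ 0.5338 -0.0765  0.2272] tool y yaw deg -21.4 tilt [ 6.e-04 -4.e-04 -1.e+00] F [0.6 0.7 0.5] open 0.9981192645085198 grip 0.0 t 10.95
z-turn units 0.010583140043627282
travel units [-0.7502  0.3805 -0.009 ]
```

View pics/w4.png

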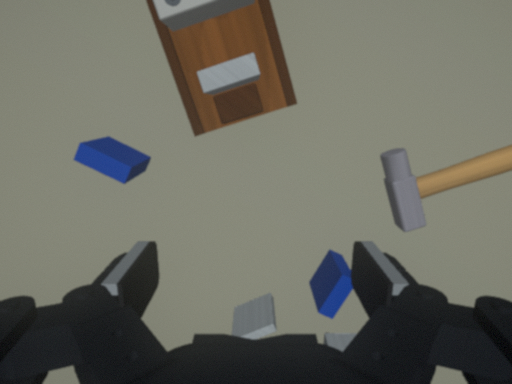

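The first plate stands upright across the bed at (228,72), at bed y≈13 mm and yaw -4°, which matches. Next is plate B.

```bash
python3 -m creep '[{"travel":[-0.094,0.048,0],"delta_rot":[0,0,0.01]},{"travel":[-0.094,0.048,0],"delta_rot":[0,0,0]},{"travel":[-0.094,0.048,0],"delta_rot":[0,0,0]},{"travel":[-0.094,0.048,0],"delta_rot":[0,0,0]},{"travel":[-0.094,0.048,0],"delta_rot":[0,0,0]}]' >/dev/null
python3 -m creep '[{"travel":[-0.094,0.048,0],"delta_rot":[0,0,0]},{"travel":[-0.094,0.048,0],"delta_rot":[0,0,0]},{"travel":[-0.094,0.048,0.05],"delta_rot":[0,0,0]},{"travel":[0,0,0.1],"delta_rot":[0,0,0]},{"travel":[0,0,0.1],"delta_rot":[0,0,0]}]' >/dev/null
python3 -m creep '[{"travel":[0,0,0.05],"delta_rot":[0,0,0]},{"travel":[0,0,0],"delta_rot":[0,0,0]},{"travel":[0,0,0],"delta_rot":[0,0,0]},{"travel":[0,0,0],"delta_rot":[0,0,0]},{"travel":[0,0,0],"delta_rot":[0,0,0]}]' >/dev/null
python3 - <<'E'
from h import *
c=cap('wrist');p=top(c,[.558,-.3277,.06],70)
need([p[0],p[1],.041],-22.4)
E
```

```text
th 127.0 px [253.6 209.1] size [0.0485, 0.0177] ctr [ 0.5585 -0.3274  0.06  ] yaw 158.23
pos [ 0.5586 -0.3273  0.1383] tool y yaw deg -21.73 tilt [ 0.0021 -0.0015 -1.    ] F [-0.   1.2 -0.7] open 0.9986397366708099 grip 0.0 t 12.5
z-turn units 0.0074210373065116955
travel units [-2.000e-04 -8.000e-04  3.242e-01]
```

```bash
python3 -m creep '[{"travel":[0,0,0.08],"delta_rot":[0,0,0.004]},{"travel":[0,0,0.08],"delta_rot":[0,0,0]},{"travel":[0,0,0.08],"delta_rot":[0,0,0]},{"travel":[0,0,0.08],"delta_rot":[0,0,0]},{"travel":[0,0,0],"delta_rot":[0,0,0]}]' >/dev/null
python3 -c "
from h import *
need([.5585,-.3274,.041],-22.1)"
python3 -m creep '[{"travel":[0,0,0],"delta_rot":[0,0,0]},{"travel":[0,0,0],"delta_rot":[0,0,0]},{"travel":[0,0,0],"delta_rot":[0,0,0]},{"travel":[0,0,0],"delta_rot":[0,0,0]},{"travel":[0,0,0],"delta_rot":[0,0,0]}]' 255 40 >/dev/null
python3 -m creep '[{"travel":[0,0,0],"delta_rot":[0,0,0]},{"travel":[0,0,0],"delta_rot":[0,0,0]},{"travel":[0,0,0],"delta_rot":[0,0,0]},{"travel":[0,0,0],"delta_rot":[0,0,0]},{"travel":[0,0,0],"delta_rot":[0,0,0]}]'
```

```text
pos [ 0.5564 -0.326   0.0371] tool y yaw deg -22.1 tilt [-0.0053  0.0035 -1.    ] F [-0.1  0.5  0.5] open 0.9971968519907605 grip 0.0 t 13.0
z-turn units -3.789459938951091e-05
travel units [-0.0017  0.0083 -0.0132]
clock: 14.0
position: [0.5591, -0.3278, 0.0431]
eef_rot: [2.603, 1.752, 0.002]
ft_force: [-0.5, 0.2, 6.3]
opening: 0.578
finger_force: 42.3
```

```bash
python3 -m creep '[{"travel":[0,0,-0.05],"delta_rot":[0,0,0]},{"travel":[0,0,-0.1],"delta_rot":[0,0,0]},{"travel":[0,0,-0.13],"delta_rot":[0,0,0]},{"travel":[0,0,-0.13],"delta_rot":[0,0,0]},{"travel":[0,0,-0.1],"delta_rot":[0,0,0]}]' >/dev/null
python3 -m creep '[{"travel":[0.094,-0.048,0],"delta_rot":[0,0,0]},{"travel":[0.094,-0.048,0],"delta_rot":[0,0,0]},{"travel":[0.094,-0.048,0],"delta_rot":[0,0,0]},{"travel":[0.094,-0.048,0],"delta_rot":[0,0,0]},{"travel":[0.094,-0.048,0],"delta_rot":[0,0,0]}]' >/dev/null
python3 -m creep '[{"travel":[0.094,-0.048,0],"delta_rot":[0,0,-0.051]},{"travel":[0.094,-0.048,0],"delta_rot":[0,0,-0.051]},{"travel":[0.05,0,0],"delta_rot":[0,0,-0.051]},{"travel":[0,0,0],"delta_rot":[0,0,-0.051]},{"travel":[0,0,0],"delta_rot":[0,0,0]}]' >/dev/null
python3 - <<'E'
from h import *
c=cap('wrist');s=r.observe();T=Ro.from_rotvec(s['eef_rot']).as_matrix();p=np.array(s['position'])
g=c['pixels'][...,1].astype(int);v=g[200:315,258];d=np.diff(v)
print('edges',[(200+i,int(d[i])) for i in range(len(d)) if abs(d[i])>6])
def edge(u):
    w=g[200:315,u];return 240+int(np.argmax(np.diff(w)[40:85]))
for u in(200,230,258,290,310):
    v=edge(u);print(u,v,(T.T@(ray(c,(u,v+.5),p[2]+.0169)-p)*1000).round(1))
top(c,[.546,.0165,.068],40,.068)
need([.5475,.035,.0511],-3.75)
E
```

```text
edges [(268, 8), (269, 19), (309, -7), (310, -11)]
200 269 [  8.7 -19.7 -16.9]
230 268 [  9.1  -8.7 -16.9]
258 269 [  8.7   1.6 -16.9]
290 268 [  9.2  13.3 -16.9]
310 240 [ 20.3  20.1 -16.9]
th 119.0 px [254.   45.5] size [0.0486, 0.017] ctr [0.5466 0.0151 0.068 ] yaw 176.37
pos [ 0.5397 -0.0919  0.1944] tool y yaw deg -3.83 tilt [ 7.e-04 -3.e-04 -1.e+00] F [-0.1  0.1 -0.6] open 0.5767427092487566 grip 42.10507571697235 t 15.55
z-turn units -0.0008683206506036514
travel units [ 0.4238 -0.0028  0.4775]
```

```bash
python3 -m creep '[{"travel":[0.09,0,0],"delta_rot":[0,0,0]},{"travel":[0.09,0,0],"delta_rot":[0,0,0]},{"travel":[0.09,0,0],"delta_rot":[0,0,0]},{"travel":[0.09,0,0],"delta_rot":[0,0,0]},{"travel":[0.074,0,0],"delta_rot":[0,0,0]}]' >/dev/null
python3 -m creep '[{"travel":[0,0,0],"delta_rot":[0,0,0]},{"travel":[0,0,0.05],"delta_rot":[0,0,0]},{"travel":[0,0,0.1],"delta_rot":[0,0,0]},{"travel":[0,0,0.05],"delta_rot":[0,0,0]},{"travel":[0,0,0],"delta_rot":[0,0,0]}]' >/dev/null
python3 -m creep '[{"travel":[0,0,0],"delta_rot":[0,0,0]},{"travel":[0,0,0],"delta_rot":[0,0,0]},{"travel":[0,0,0],"delta_rot":[0,0,0]},{"travel":[0,0,0],"delta_rot":[0,0,0]},{"travel":[0,0,0],"delta_rot":[0,0,0]}]' >/dev/null
python3 - <<'E'
from h import *
need([.548,.038,.0511],-3.75)
E
```

```text
pos [0.5485 0.038  0.1341] tool y yaw deg -3.74 tilt [ 9.e-04 -1.e-04 -1.e+00] F [-0.5  0.3 -1.5] open 0.5803169261803589 grip 42.11580991744995 t 17.05
z-turn units 5.680097110756479e-05
travel units [ 1.000e-04 -1.900e-03  2.766e-01]
```

```bash
python3 -m creep '[{"travel":[0,0,0.05],"delta_rot":[0,0,0]},{"travel":[0,0,0.06],"delta_rot":[0,0,0]},{"travel":[0,0,0.06],"delta_rot":[0,0,0]},{"travel":[0,0,0.05],"delta_rot":[0,0,0]},{"travel":[0,0,0.03],"delta_rot":[0,0,0]}]'
python3 -m creep '[{"travel":[0,0,0.01],"delta_rot":[0,0,0]},{"travel":[0,0,0],"delta_rot":[0,0,0]},{"travel":[0,0,0],"delta_rot":[0,0,0]},{"travel":[0,0,0],"delta_rot":[0,0,0]},{"travel":[0,0,0],"delta_rot":[0,0,0]}]'
python3 -c "
from h import *
need([.548,.038,.0511],-3.75)"
```

```text
clock: 17.55
position: [0.5474, 0.038, 0.0563]
eef_rot: [-2.292, -2.146, 0.003]
ft_force: [-0.4, -0.0, -1.3]
opening: 0.578
finger_force: 42.1
clock: 18.05
position: [0.5487, 0.0379, 0.0562]
eef_rot: [2.292, 2.147, 0.001]
ft_force: [-0.4, -0.4, 0.1]
opening: 0.576
finger_force: 42.1
pos [0.5487 0.0379 0.0562] tool y yaw deg -3.75 tilt [ 1.3e-03 -1.0e-04 -1.0e+00] F [-0.4 -0.4  0.1] open 0.5763996620724747 grip 42.11608707904816 t 18.05
z-turn units 2.967939463537227e-06
travel units [ 0.0002 -0.0023  0.0172]
```

```bash
python3 -m creep '[{"travel":[0,-0.002,0.005],"delta_rot":[0,0,0]},{"travel":[0,0,0.005],"delta_rot":[0,0,0]},{"travel":[0,0,0.004],"delta_rot":[0,0,0]},{"travel":[0,0,0.002],"delta_rot":[0,0,0]},{"travel":[0,0,0],"delta_rot":[0,0,0]}]'
python3 -m creep '[{"travel":[0,0,0.002],"delta_rot":[0,0,0]},{"travel":[0,0,0.002],"delta_rot":[0,0,0]},{"travel":[0,0,0],"delta_rot":[0,0,0]},{"travel":[0,0,0],"delta_rot":[0,0,0]},{"travel":[0,0,0],"delta_rot":[0,0,0]}]'
```

```text
clock: 18.55
position: [0.5477, 0.038, 0.0511]
eef_rot: [-2.293, -2.148, 0.0]
ft_force: [-2.4, -0.1, 2.4]
opening: 0.58
finger_force: 42.4
clock: 19.05
position: [0.5477, 0.038, 0.051]
eef_rot: [2.293, 2.148, -0.0]
ft_force: [-9.2, -1.0, 11.9]
opening: 0.579
finger_force: 43.5
```

```bash
python3 -m creep '[{"travel":[0,0,0],"delta_rot":[0,0,0]},{"travel":[0,0,0],"delta_rot":[0,0,0]},{"travel":[0,0,0],"delta_rot":[0,0,0]},{"travel":[0,0,0],"delta_rot":[0,0,0]},{"travel":[0,0,0],"delta_rot":[0,0,0]}]' 60 >/dev/null
python3 -m creep '[{"travel":[0,0,-0.02],"delta_rot":[0,0,0]},{"travel":[0,0,-0.06],"delta_rot":[0,0,0]},{"travel":[0,0,-0.1],"delta_rot":[0,0,0]},{"travel":[0,0,-0.12],"delta_rot":[0,0,0]},{"travel":[0,0,-0.12],"delta_rot":[0,0,0]}]' 
python3 -m creep '[{"travel":[0,0,-0.1],"delta_rot":[0,0,0]},{"travel":[-0.1,0,0],"delta_rot":[0,0,0]},{"travel":[-0.1,0,0],"delta_rot":[0,0,0]},{"travel":[-0.1,0,0],"delta_rot":[0,0,0]},{"travel":[0,0,0],"delta_rot":[0,0,0]}]' 255 >/dev/null
python3 - <<'E'
from h import *
import pickle
c=cap('wrist','w5.png');pickle.dump(c,open('w5.pkl','wb'))
h=cv2.cvtColor(c['pixels'],cv2.COLOR_BGR2HSV)
need([.558,.202,.2],-3.75)
E
```

```text
clock: 20.05
position: [0.5475, 0.038, 0.1772]
eef_rot: [-2.293, -2.148, 0.0]
ft_force: [0.4, -0.6, 0.5]
opening: 0.76
finger_force: 0.0
pos [ 0.5417 -0.0531  0.206 ] tool y yaw deg -3.9 tilt [ 5.e-04 -1.e-04 -1.e+00] F [0.3 0.4 0.2] open 0.0023794838060877256 grip 0.0 t 20.6
z-turn units -0.0016354476633051401
travel units [ 0.8519 -0.0036  0.0201]
```

View pics/w5.png

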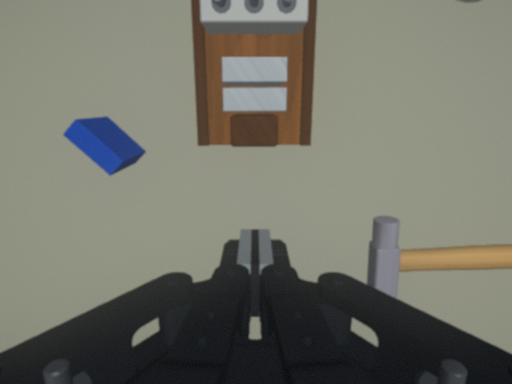

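Both thick plates stand upright and parallel at (254,99) and (254,69), between the stop and the rack. The gripper is shut. I'll go over and behind the rack next.

```bash
python3 -m creep '[{"travel":[0.095,0,0],"delta_rot":[0,0,0]},{"travel":[0.095,0,0],"delta_rot":[0,0,0]},{"travel":[0.095,0,0],"delta_rot":[0,0,0]},{"travel":[0.095,0,0],"delta_rot":[0,0,0]},{"travel":[0.095,0,0],"delta_rot":[0,0,0]}]' >/dev/null
python3 -m creep '[{"travel":[0.095,0,0],"delta_rot":[0,0,0]},{"travel":[0.095,0,0],"delta_rot":[0,0,0]},{"travel":[0.095,0,0],"delta_rot":[0,0,0]},{"travel":[0.095,0,0],"delta_rot":[0,0,0]},{"travel":[0,0,0],"delta_rot":[0,0,0]}]' >/dev/null
python3 -m creep '[{"travel":[0,0,0.1],"delta_rot":[0,0,0]},{"travel":[0,0,0.1],"delta_rot":[0,0,0]},{"travel":[0,0,0.1],"delta_rot":[0,0,0]},{"travel":[0,0,0],"delta_rot":[0,0,0]},{"travel":[0,0,0],"delta_rot":[0,0,0]}]' >/dev/null
python3 - <<'E'
from h import *
need([.558,.202,.052],-3.75)
d=cap('side')
cv2.imwrite('pics/s6.png',cv2.resize(d['pixels'][180:384,100:320],(660,600)))
E
```

```text
pos [0.5585 0.2042 0.1163] tool y yaw deg -3.74 tilt [-2.e-04 -2.e-04 -1.e+00] F [1.1 0.3 1.5] open 0.0018515913750929737 grip 0.0 t 22.1
z-turn units 0.00013702622303479
travel units [-0.0074 -0.0012  0.2142]
```

View pics/s6.png

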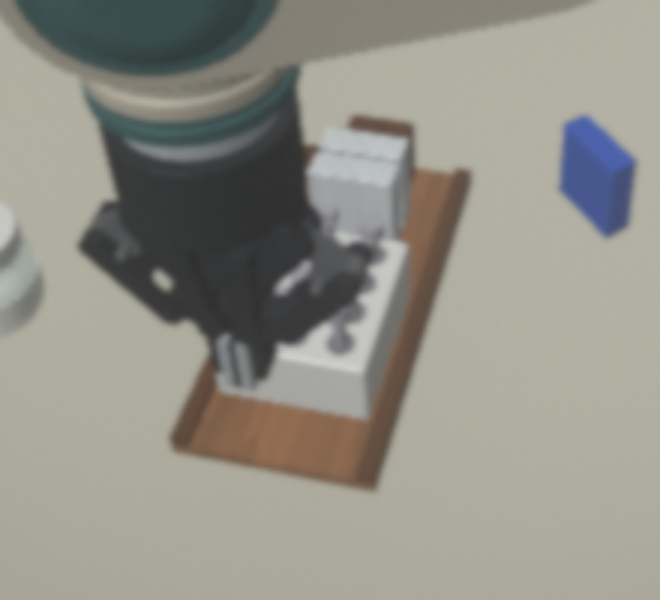

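```bash
python3 -m creep '[{"travel":[0,0,0.06],"delta_rot":[0,0,0]},{"travel":[0,0,0.06],"delta_rot":[0,0,0]},{"travel":[0,0,0.05],"delta_rot":[0,0,0]},{"travel":[0,0,0.03],"delta_rot":[0,0,0]},{"travel":[0,0,0],"delta_rot":[0,0,0]}]'
python3 -m creep '[{"travel":[-0.01,0,0],"delta_rot":[0,0,0]},{"travel":[-0.01,0,0],"delta_rot":[0,0,0]},{"travel":[-0.01,0,0],"delta_rot":[0,0,0]},{"travel":[-0.01,0,0],"delta_rot":[0,0,0]},{"travel":[-0.01,0,0],"delta_rot":[0,0,0]}]'
python3 -m creep '[{"travel":[-0.01,0,0],"delta_rot":[0,0,0]},{"travel":[-0.01,0,0],"delta_rot":[0,0,0]},{"travel":[-0.01,0,0],"delta_rot":[0,0,0]},{"travel":[-0.01,0,0],"delta_rot":[0,0,0]},{"travel":[-0.01,0,0],"delta_rot":[0,0,0]}]'
```

```text
clock: 22.65
position: [0.5583, 0.204, 0.0549]
eef_rot: [-2.292, -2.147, 0.002]
ft_force: [-0.4, 0.1, -1.2]
opening: 0.001
finger_force: 0.0
clock: 23.15
position: [0.5577, 0.1888, 0.0559]
eef_rot: [2.293, 2.147, 0.0]
ft_force: [-0.0, -0.2, -0.3]
opening: 0.001
finger_force: 0.0
clock: 23.65
position: [0.5566, 0.1739, 0.0555]
eef_rot: [2.293, 2.148, -0.0]
ft_force: [0.2, -1.1, 0.4]
opening: 0.003
finger_force: 0.0
```

```bash
python3 -m creep '[{"travel":[-0.008,0,0],"delta_rot":[0,0,0]},{"travel":[-0.008,0,0],"delta_rot":[0,0,0]},{"travel":[-0.008,0,0],"delta_rot":[0,0,0]},{"travel":[-0.008,0,0],"delta_rot":[0,0,0]},{"travel":[-0.008,0,0],"delta_rot":[0,0,0]}]'
python3 -m creep '[{"travel":[-0.006,0,0],"delta_rot":[0,0,0]},{"travel":[-0.006,0,0],"delta_rot":[0,0,0]},{"travel":[-0.006,0,0],"delta_rot":[0,0,0]},{"travel":[-0.006,0,0],"delta_rot":[0,0,0]},{"travel":[-0.006,0,0],"delta_rot":[0,0,0]}]'
```

```text
clock: 24.15
position: [0.5558, 0.1622, 0.0556]
eef_rot: [-2.293, -2.148, -0.0]
ft_force: [0.3, 3.5, -1.4]
opening: -0.002
finger_force: 1.6
clock: 24.65
position: [0.5552, 0.1531, 0.0556]
eef_rot: [-2.293, -2.148, 0.0]
ft_force: [-0.7, 3.1, -0.8]
opening: 0.001
finger_force: 1.6
```

```bash
python3 -m creep '[{"travel":[-0.005,0,0],"delta_rot":[0,0,0]},{"travel":[-0.005,0,0],"delta_rot":[0,0,0]},{"travel":[-0.005,0,0],"delta_rot":[0,0,0]},{"travel":[-0.005,0,0],"delta_rot":[0,0,0]},{"travel":[-0.005,0,0],"delta_rot":[0,0,0]}]'
python3 -m creep '[{"travel":[-0.003,0,0],"delta_rot":[0,0,0]},{"travel":[-0.003,0,0],"delta_rot":[0,0,0]},{"travel":[-0.003,0,0],"delta_rot":[0,0,0]},{"travel":[-0.003,0,0],"delta_rot":[0,0,0]},{"travel":[-0.003,0,0],"delta_rot":[0,0,0]}]'
```

```text
clock: 25.15
position: [0.5547, 0.1458, 0.0556]
eef_rot: [-2.293, -2.148, -0.0]
ft_force: [-0.5, 4.6, 0.6]
opening: 0.001
finger_force: 2.1
clock: 25.65
position: [0.5544, 0.1415, 0.0555]
eef_rot: [-2.292, -2.148, -0.0]
ft_force: [-1.8, 5.6, -0.4]
opening: -0.003
finger_force: 2.7
```

```bash
python3 -m creep '[{"travel":[-0.002,0,0],"delta_rot":[0,0,0]},{"travel":[-0.002,0,0],"delta_rot":[0,0,0]},{"travel":[-0.002,0,0],"delta_rot":[0,0,0]},{"travel":[0,0,0],"delta_rot":[0,0,0]},{"travel":[0,0,0],"delta_rot":[0,0,0]}]'
python3 -m creep '[{"travel":[-0.001,0,0],"delta_rot":[0,0,0]},{"travel":[-0.001,0,0],"delta_rot":[0,0,0]},{"travel":[-0.001,0,0],"delta_rot":[0,0,0]},{"travel":[0,0,0],"delta_rot":[0,0,0]},{"travel":[0,0,0],"delta_rot":[0,0,0]}]'
```

```text
clock: 26.15
position: [0.5543, 0.1396, 0.0556]
eef_rot: [-2.293, -2.148, -0.0]
ft_force: [0.1, 4.8, -0.2]
opening: 0.003
finger_force: 2.4
clock: 26.65
position: [0.5542, 0.1389, 0.0556]
eef_rot: [-2.292, -2.148, -0.001]
ft_force: [-0.8, 6.0, -0.7]
opening: -0.001
finger_force: 2.8
```

```bash
python3 -c "
from h import *
s=r.observe();print(s['ft_force'],s['position'])
d=cap('side');cv2.imwrite('pics/s7.png',cv2.resize(d['pixels'][180:384,100:320],(660,600)))"
```

```text
[-0.80667018  6.03277528 -0.71311983] [0.55423111 0.13891822 0.05557316]
```

View pics/s7.png

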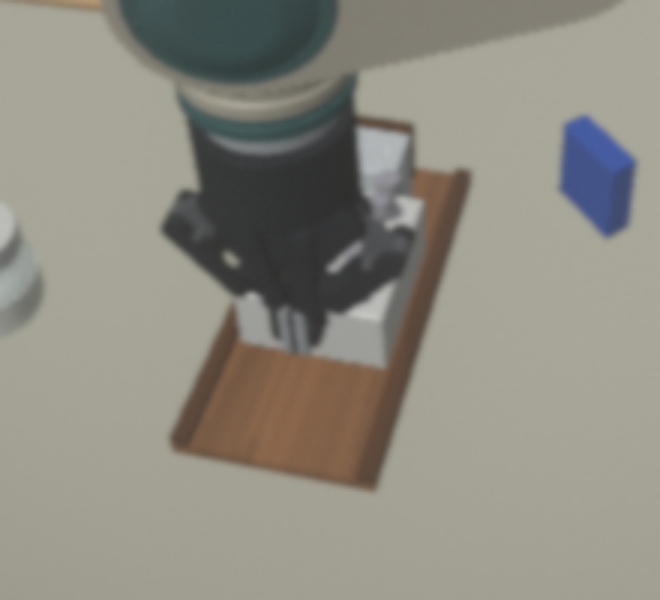

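The rack has come up to the plates, with no gap visible beside the gripper. I'll keep going in small steps until the force climbs.

```bash
python3 -m creep '[{"travel":[-0.001,0,0],"delta_rot":[0,0,0]},{"travel":[-0.001,0,0],"delta_rot":[0,0,0]},{"travel":[-0.001,0,0],"delta_rot":[0,0,0]},{"travel":[0,0,0],"delta_rot":[0,0,0]},{"travel":[0,0,0],"delta_rot":[0,0,0]}]'
python3 -m creep '[{"travel":[-0.001,0,0],"delta_rot":[0,0,0]},{"travel":[-0.001,0,0],"delta_rot":[0,0,0]},{"travel":[0,0,0],"delta_rot":[0,0,0]},{"travel":[0,0,0],"delta_rot":[0,0,0]},{"travel":[0,0,0],"delta_rot":[0,0,0]}]'
```

```text
clock: 27.2
position: [0.5542, 0.1389, 0.0556]
eef_rot: [-2.291, -2.147, -0.003]
ft_force: [-1.0, 9.4, -0.8]
opening: -0.005
finger_force: 4.6
clock: 27.7
position: [0.5542, 0.1388, 0.0556]
eef_rot: [-2.29, -2.147, -0.004]
ft_force: [0.7, 10.6, -1.9]
opening: 0.002
finger_force: 5.9
```

The rack has stopped moving while the force rises, and its back sits at bed y≈0.126 as expected. One last firm press, then I'll back off.

```bash
python3 -m creep '[{"travel":[-0.002,0,0],"delta_rot":[0,0,0]},{"travel":[-0.001,0,0],"delta_rot":[0,0,0]},{"travel":[0,0,0],"delta_rot":[0,0,0]},{"travel":[0,0,0],"delta_rot":[0,0,0]},{"travel":[0,0,0],"delta_rot":[0,0,0]}]'
python3 -m creep '[{"travel":[0.01,0,0],"delta_rot":[0,0,0]},{"travel":[0.03,0,0],"delta_rot":[0,0,0]},{"travel":[0.06,0,0],"delta_rot":[0,0,0]},{"travel":[0.08,0,0],"delta_rot":[0,0,0]},{"travel":[0,0,0],"delta_rot":[0,0,0]}]'
python3 -m creep '[{"travel":[0,0,-0.1],"delta_rot":[0,0,0]},{"travel":[0,0,-0.1],"delta_rot":[0,0,0]},{"travel":[0,0,-0.1],"delta_rot":[0,0,0]},{"travel":[0,0,-0.1],"delta_rot":[0,0,0]},{"travel":[0,0,0],"delta_rot":[0,0,0]}]' >/dev/null
python3 -m creep '[{"travel":[-0.1,0,-0.05],"delta_rot":[0,0,0]},{"travel":[-0.15,0,0],"delta_rot":[0,0,0]},{"travel":[-0.15,0,0],"delta_rot":[0,0,0]},{"travel":[-0.15,0,0],"delta_rot":[0,0,0]},{"travel":[-0.15,0,0],"delta_rot":[0,0,0]}]' >/dev/null
python3 -m creep '[{"travel":[-0.12,0,0],"delta_rot":[0,0,0]},{"travel":[0,0,0],"delta_rot":[0,0,0]},{"travel":[0,0,0],"delta_rot":[0,0,0]},{"travel":[0,0,0],"delta_rot":[0,0,0]},{"travel":[0,0,0],"delta_rot":[0,0,0]}]'
python3 - <<'E'
from h import *
c=cap('wrist');d=cap('side')
u,v=map(int,proj(c,[.546,.02,.06]));print(u,v)
a=c['pixels'][max(0,v-70):v+70,max(0,u-70):u+70]
b=d['pixels'][200:340,160:280]
cv2.imwrite('pics/f8.png',np.hstack([cv2.resize(a,(400,400),interpolation=2),cv2.resize(b,(400,400),interpolation=2)]))
E
```

```text
clock: 28.2
position: [0.5542, 0.1387, 0.0556]
eef_rot: [-2.289, -2.147, -0.006]
ft_force: [1.8, 15.2, -2.1]
opening: -0.001
finger_force: 7.7
clock: 28.7
position: [0.5578, 0.1919, 0.0557]
eef_rot: [2.29, 2.149, 0.001]
ft_force: [-0.9, 0.3, 0.3]
opening: -0.003
finger_force: 0.0
clock: 30.2
position: [0.5416, -0.0544, 0.1904]
eef_rot: [-2.291, -2.149, 0.0]
ft_force: [-0.5, 0.4, 0.2]
opening: 0.001
finger_force: 0.0
253 93
```

View pics/f8.png

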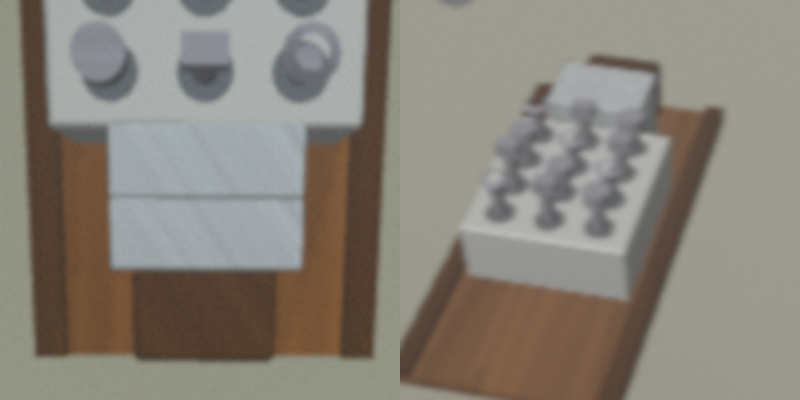

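The wrist crop shows stop, plate, plate and rack in contact: the joint between the plates is at (205,197), plate against rack at v≈122, and plate against stop at v≈270. Both plates are upright and the arm is clear, so I'm handing the job in.

```bash
python3 -c "
from station import ticket
print(ticket.sign_off())"
```

```text
the job is handed in; nothing more can be done
None
```

Both thick plates stand upright and snug between the end stop and the rack, the thin and blue plates were left alone, and the job was handed in at about 30 s with the arm clear.

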